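# Load two glass vials into a spring-fed sampler magazine without a shock

## Task

Load the sampler magazine: pull its red knob back against the spring and swing it aside into the notch so that it stays back by itself, then stand first the white-capped vial and then the green-capped vial in the track behind the black-capped one. Then free the knob and ease the follower forward until it holds the three vials together in a row, knob upright and released. The vials are thin glass: hold them with no more than about 40 N of grip, set them down without dropping them and never let the follower snap against them, and leave the other things on the bench where they are.

Things in the scene. Friction and masses are not known exactly. Their poses are not given: they have to be found in the camera images.
- magazine: Spring-fed vial magazine fixed to the bench: dark base plate 60 x 240 x 6 mm, open aluminium vial track on its +y half, spring housing on its -y half (x +-18, y -116 to -6, up to z = 44 mm). Origin: centre of the underside of the base, at bench height; z up, y along the track towards the outlet stop.
- track_stop (a point): On the track floor at the rubber face of the outlet stop: magazine x = 0, y = 107, z = 6 mm (axes as the magazine). The track runs from here 113 mm to -y, 28 mm wide between rails whose flared lips reach z = 27 mm; the stop is 39 mm high. In the closed row the vial axes lie 12.5 (black), 37.5 (white) and 62.5 mm (green) from this point.
- follower (a joint): Slide of the follower, the black block (25 mm wide, top at z = 37 mm) that pushes the vials to the stop; m, grows as it is pulled back (to magazine -y), range 0 to 0.080. Its face is at magazine y = 0.087 - value. A spring drives it forward: 4.8 N at 0, 11.2 N at 0.080; let go, it shoots forward. At the start 0.005 (on the black-capped vial), on three vials 0.055, caught in the notch 0.073.
- handle (a joint): Turn of the knob's stem about the follower rod, whose axis runs along magazine y at x = 0, z = 26 mm; rad, 0 upright, 0.90 fully aside, leaning to magazine -x. The slot keeps it upright except at the notch, which it can enter or leave with the follower between 0.074 and 0.080. It turns with little friction and, leaning in the notch by 0.5 or more, stays there.
- knob (a point): Centre of the red ball knob, 22 mm in diameter, on an 8 mm stem, 48 mm from the rod's axis. With follower value f and handle value h it is in the magazine frame at x = -48 sin(h) mm, y = -20 mm - f, z = 26 + 48 cos(h) mm: 74 mm up when upright; 56 mm up and 38 mm aside when fully aside.
- notch (a point): Rear end of the housing's slot, 44 mm above the bench: magazine x = 0, y = -93 mm (axes as the magazine). The slot, 10 mm wide, runs along x = 0; here, between y = -108 and -89 mm, it opens to -x as a notch. A stem leaning in it is held back by the notch's edge at y = -89 mm.
- vial_black: Glass sample vial with black screw cap, already standing in the track against the outlet stop. 25 mm in diameter, 50 mm tall, 18 g; the cap is the top 10 mm, 24 mm in diameter. Origin: centre of its underside; z up.
- vial_white: The same kind of vial with white cap, standing on the bench. 25 mm in diameter, 50 mm tall, cap the top 10 mm, 24 mm in diameter. Origin: centre of its underside; z up.
- vial_green: The same kind of vial with green cap, standing on the bench. 25 mm in diameter, 50 mm tall, cap the top 10 mm, 24 mm in diameter. Origin: centre of its underside; z up.
- timer: Bystander: black bench timer lying on its back, 64 x 60 x 18 mm. Origin: centre of its underside.
- dropper_bottle: Bystander: amber dropper bottle with black teat, 33 mm in diameter, 106 mm tall. Origin: centre of its underside.
- beaker_100: Bystander: glass beaker, 54 mm wide, 68 mm tall. Origin: centre of its underside.

How it is judged:
By the outcome, as a careful person would: the job done as asked, in the order asked, and still so for the second after the job is handed in, with the robot touching nothing.
It also fails if it takes over 67 s, if anything falls off the work surface, if the arm or the gripper's body presses on something with over 40 N, if the wrist force passes 120 N, or if a joint passes its speed limit or range.

## Robot

A 6-joint arm with a two-finger parallel gripper is mounted at the origin on a cart in front of the work surface, level with it; the furniture and walls round the work are solid. World frame = base frame: x ahead of the robot, y to its left, z up, the work surface at z = 0. Lengths are in m, angles in degrees, forces in N, time in s.
With the tool pointing down it reaches from about 0.35 to 0.875 m from the base axis. Payload 4.2 kg.
Tool frame: the origin (TCP) lies at the very end of the fingers, on their centre line; the grasp point (between the pads) lies 19 mm behind it; z points along the fingers, y is the line along which they close (so a half turn about z gives the same grasp; the last joint's range is limited). The gripper opens to 87 mm and grips with 3 to 60 N. Pads are 19 mm wide; open, the fingers measure 117 mm over their backs; the gripper's body (75 mm by 190 mm) begins 51 mm behind the grasp point.
Start: joints at [-50.501, 22.042, 0.453, 0, -68.411, -14.817], TCP at [0.261, -0.568, 0.223] pointing down, gripper open.
Joint ranges: [-179.83, 179.83], [-69.29, 118.12], [-61.27, 80.66], [-181.25, 117.63], [-171.15, -9.14], [-177.46, 177.46]. Speed limits (degrees/s): [159.86, 159.86, 180, 180, 180, 180].

## Interface

Orientations are given as a 3x3 rotation matrix whose columns are the frame's x, y, z axes.
In Python, from station import sense, cams, r gives the robot as it stands. The module is installed in compiled form; this text tells all that it offers.
- The arm moves only by the tool step_arm, never from a script. Its argument "targets" is text: rows parted by semicolons, each of 4 numbers parted by spaces: the shift along the tool's x, y, z in cm, then the turn about the tool's z in degrees. In form: x y z turn; .... A call has 1 to 12 rows; each row shifts and turns the commanded pose from where the row before left it, along the tool's axes as they then stand; what a row does not reach is not made up. A row lasts 1/12 s, in which the tool goes at most 41.7 mm and 7.16 degrees, less where a joint would pass 70% of its speed; a pose out of reach is approached as far as the arm can. A call with a gripper value outside its range is refused whole. "claw" is the finger opening in cm, from 0 to 8.7, set as the call begins (left out, the last holds). The fingers move at their own pace and stop on an object; the grip force is fixed at half the most. Time passes only in rows, so rows that do not move let the fingers close. It gives the time, the measured TCP pose, the force, the opening and the grip force at its end, in the units of the state.
- sense(): the state, without advancing time (a new reading comes with each control period).
- cams.capture(name): name is "scene" or "top" or "wrist"; returns a dict with "frame" (400x640x3 uint8, blue, green, red), "vertical_fov" (degrees; the focal length in pixels is half the picture's height over the tangent of half this angle, whatever the lens; pixels are square), "cx", "cy" (the principal point, pixels), "eye" and "rotation" of the camera in the world; the wrist camera has in their place "tool_from_camera" (4x4, takes a point from camera to tool coordinates, whose origin is the TCP and whose axes are the flange's). Camera axes: x right, y down, z forward; pixel columns grow to the right and rows downward; lengths in m; the calibration is good to about 2 mm. A picture is of the moment at which its call begins: read the wrist's pose just before it. There is no depth.
- r.finish_job(): hands the job in; it is judged then, once.
The state is a dict: "time_s": time; "joints": joint angles; "joint_velocities": joint speeds; "effort": joint torques, N m; "tcp_pos": TCP position; "ee_rot": TCP orientation; "wrist_force": force on the tool from outside, world axes, zero at the start; "moment": the same for the moment, N m; "gripper_width": opening from 0.0 (shut) to 1.0 (fully open); "gripper_force": force on a finger pad.
Only numpy, scipy, OpenCV 4.12 (cv2) and the standard library are available. Lean on these libraries where they do the work, as an engineer would, in place of code of your own. Each camera call takes 0.05 s, during which the arm holds its last target. There are 200 camera calls.

## Working session

There is one attempt and no reset: what is moved stays moved. The work goes in short steps, Python scripts to look and compute and a tool call to move; the robot and the scene stay as the last step left them, time stands still between calls to the robot, and variables do not carry over. Pictures are saved under pics/ and viewed, at most 10 in all, crops included, and the job is handed in when it is done.

Besides the shell and the picture viewer there is one more tool, called after "Call:" in YAML: its name, and indented under it one key for each argument. step_arm: Moves the arm, as the interface text tells. Its arguments: {"type":"object","properties":{"targets":{"type":"string"},"claw":{"type":"number"}},"required":["targets"]}

```bash
mkdir -p pics
cat > h.py <<'E'
import numpy as np, cv2, json
from station import sense, cams, r
def snap(name,out):
    s=sense(); c=cams.capture(name); cv2.imwrite('pics/'+out+'.png',c['frame'])
    f=200/np.tan(np.radians(c['vertical_fov'])/2)
    if name=='wrist':
        T=np.eye(4);T[:3,:3]=np.array(s['ee_rot']);T[:3,3]=s['tcp_pos'];T=T@np.array(c['tool_from_camera']);R=T[:3,:3];e=T[:3,3]
    else: R=np.array(c['rotation']);e=np.array(c['eye'])
    json.dump(dict(f=f,cx=c['cx'],cy=c['cy'],R=R.tolist(),e=e.tolist()),open('pics/'+out+'.json','w'))
    return c['frame']
def pt(out,u,v,z):
    d=json.load(open('pics/'+out+'.json'));w=np.array(d['R'])@[(u-d['cx'])/d['f'],(v-d['cy'])/d['f'],1];e=np.array(d['e'])
    return (e+w*(z-e[2])/w[2]).round(4)
def px(out,p):
    d=json.load(open('pics/'+out+'.json'));q=np.array(d['R']).T@(np.array(p)-d['e']);return (d['f']*q[:2]/q[2]+[d['cx'],d['cy']]).round(1)
E
python3 - <<'E'
from h import *
for n in('top','scene'):
    snap(n,n+'1');print(json.load(open(f'pics/{n}1.json')))
s=sense();print(s['time_s'],s['tcp_pos'],s['ee_rot'])
E
```

```text
{'f': 437.2781207650869, 'cx': 317.6006978897703, 'cy': 202.50957978869906, 'R': [[0.007864359586868508, -0.9920678160464429, 0.1254575633954736], [-0.9999450926823412, -0.006933113779440917, 0.00785770665176658], [-0.006925566315639468, -0.12551247068782515, -0.9920678687635465]], 'e': [0.3753031908478623, -0.05920655938627247, 1.4267587021027526]}
{'f': 382.8842277486672, 'cx': 322.14540752519827, 'cy': 197.5648164095468, 'R': [[0.36067243429699175, -0.4944495038577645, 0.7908445379928302], [-0.9325011542919956, -0.17398765339919267, 0.31649627755905474], [-0.01889424204296276, -0.8516149274169946, -0.5238272835755781]], 'e': [-0.21940066280410997, -0.354285748298954, 0.5947089526280586]}
0.1 [ 0.26077412 -0.56741001  0.22156073] [[-9.08719455e-01 -4.17406394e-01 -9.24958974e-04]
 [-4.17407405e-01  9.08717753e-01  1.76153827e-03]
 [ 1.05249304e-04  1.98682882e-03 -9.99998021e-01]]
```

View pics/top1.png

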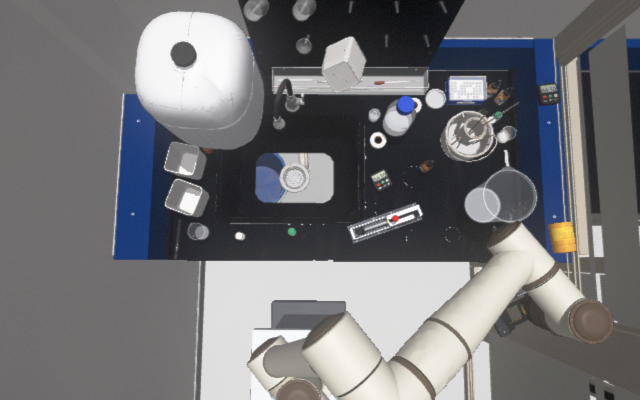

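View pics/scene1.png

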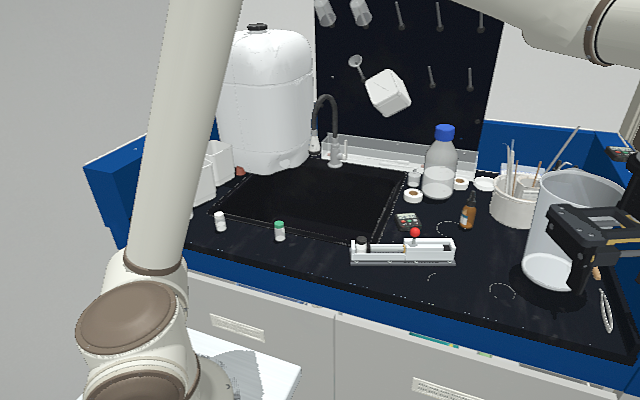

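The top view shows the magazine from about (348,232) to (424,213) with the knob at (395,218), the white vial at (239,236), the green vial at (292,231) and the beaker at (198,231). The black cap is towards the left (+y) end of the magazine.

Run:
```python
from h import *
a=cv2.imread('pics/top1.png');
c1=cv2.resize(a[195:250,340:430],None,fx=8,fy=8,interpolation=cv2.INTER_CUBIC)[:300+140]
c2=cv2.resize(a[215:250,180:310],None,fx=6,fy=6,interpolation=cv2.INTER_CUBIC)
o=np.zeros((c1.shape[0]+0,800,3),np.uint8); o[:,:720]=c1; 
o=np.vstack([cv2.resize(o,(640,352)),np.pad(c2,((0,0),(0,0),(0,0)))[:, :640]]); cv2.imwrite('pics/crop1.png',cv2.resize(a[195:250,340:430],(720,440),interpolation=cv2.INTER_CUBIC))
cv2.imwrite('pics/crop2.png',c2)
for n,u,v,z in(('wh',239,236,.05),('gr',292,231,.05),('knob',395,218,.074),('A',348,232,.006),('B',424,213,.006),('beak',198,231,.0)):print(n,pt('top1',u,v,z))
```

```text
wh [0.4414 0.1982 0.05  ]
gr [0.4584 0.0316 0.05  ]
knob [ 0.4996 -0.2889  0.074 ]
A [ 0.4592 -0.1474  0.006 ]
B [ 0.5229 -0.395   0.006 ]
beak [0.4591 0.3422 0.    ]
```

View pics/crop1.png

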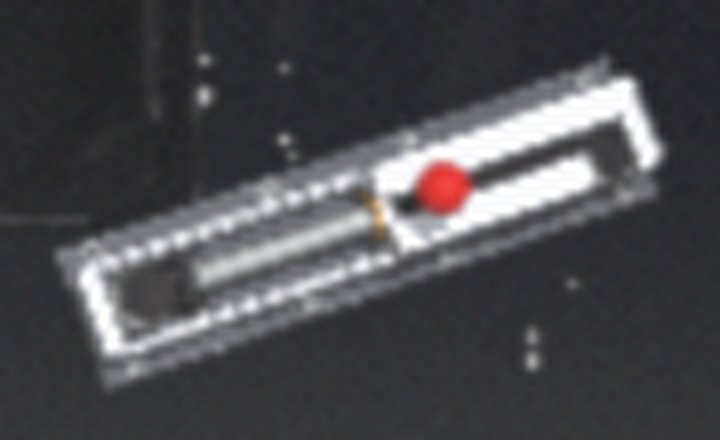

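View pics/crop2.png

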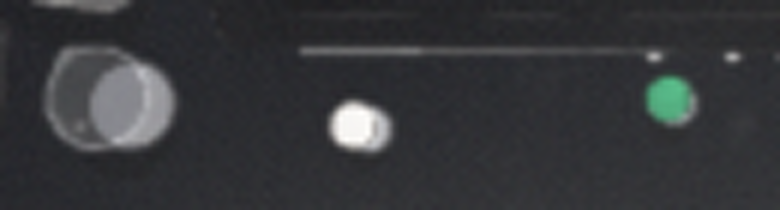

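Run:
```python
from h import *
k=lambda u,v,s,x,y,z:pt('top1',(u+.5)/s-.5+x,(v+.5)/s-.5+y,z)
C=np.array([k(u,v,8,340,195,.006) for u,v in((57,252),(605,60),(657,192),(108,387))]);print(C)
m=C.mean(0);d=(C[0]+C[3]-C[1]-C[2]);L=np.linalg.norm(d)/2;d/=np.linalg.norm(d);print(m,d,L,np.linalg.norm(C[0]-C[3]),np.degrees(np.arctan2(-d[0],d[1])))
print('knob',kk:=k(443,188,8,340,195,.074),'exp',m+d*-.025)
print('blackcap',k(150,293,8,340,195,.05),'exp',m+d*.0945)
print('white',k(354,126,6,180,215,.05),'green',k(669,100,6,180,215,.05),'beaker',k(98,97,6,180,215,.068))
```

```text
[[ 0.4784 -0.1431  0.006 ]
 [ 0.5587 -0.3671  0.006 ]
 [ 0.5047 -0.3871  0.006 ]
 [ 0.4239 -0.1637  0.006 ]]
[ 0.491425 -0.26525   0.006   ] [-0.33878649  0.94086328  0.        ] 0.23776036780758897 0.058263281747598115 19.802957605779362
knob [ 0.4994 -0.2887  0.074 ] exp [ 0.49989466 -0.28877158  0.006     ]
blackcap [ 0.4594 -0.1771  0.05  ] exp [ 0.45940968 -0.17633842  0.006     ]
white [0.4427 0.1996 0.05  ] green [0.4576 0.0345 0.05  ] beaker [0.4559 0.3296 0.068 ]
```

The corner fit agrees with the nominal geometry: length 238 mm, width 58 mm, and the knob and black cap both within 1 mm of where they should be. I'll move above the knob next.

Call:
step_arm:
  targets: "-3.33 1.52 0 0;-3.33 1.52 0 0;-3.33 1.52 0 0;-3.33 1.52 0 0;-3.33 1.52 0 0;-3.33 1.52 0 0;-3.33 1.52 0 0;-3.33 1.52 0 0;-3.33 1.52 0 0;-3.33 1.52 0 0;0 0 3.5 4.85;0 0 2 0"
  claw: 4.6

```text
time_s: 1.1
tcp_pos: [0.5009, -0.2882, 0.1657]
ee_rot: [[-0.941, -0.34, -0.0], [-0.34, 0.941, 0.001], [-0.0, 0.002, -1.0]]
wrist_force: [-2.2, -0.0, -1.6]
gripper_width: 0.532
gripper_force: 0.0
```

Run:
```python
from h import *
f=snap('wrist','w1');s=sense();print(s['time_s'],s['tcp_pos'],np.round(s['ee_rot'],4),s['gripper_width'],s['wrist_force'])
M=np.array([.4914,-.2653,0]);D=np.array([-.3388,.9409,0]);X=np.array([.9409,.3388,0])
for n,x,y,z in(('knob',0,-25,74),('notch',0,-93,44),('black',0,94.5,56),('c',30,-120,6),('c2',-30,-120,6),('c3',-18,-116,44)):print(n,px('w1',M+X*x/1e3+D*y/1e3+[0,0,z/1e3]))
```

```text
1.15 [ 0.49754211 -0.28774485  0.16098543] [[-0.9405 -0.3395 -0.0094]
 [-0.3396  0.9406  0.0053]
 [ 0.0071  0.0081 -0.9999]] 0.5265665757785425 [-1.88647785  0.49428756 -4.57385131]
knob [318.7 200.1]
notch [242.3 189.9]
black [458.2 193.8]
c [226.2 207.9]
c2 [221.1 149.5]
c3 [214.5 170. ]
```

View pics/w1.png

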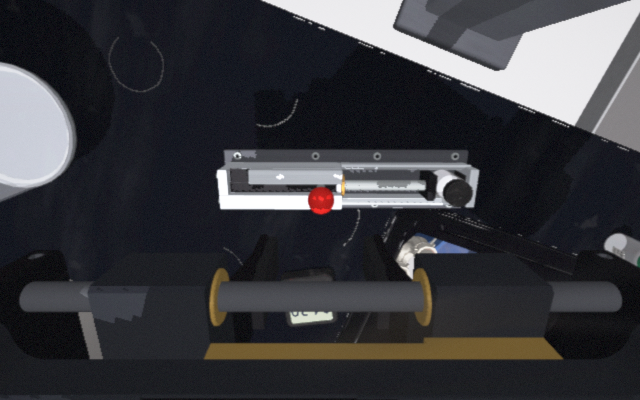

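The knob at (320,200) and the black cap at (458,192) match the predictions to 1–2 px. I'll go down to the knob.

Call:
step_arm:
  targets: "0 0 0 0;0 0 2.5 0;0 0 2.5 0;0 0 2.5 0;0 0 0 0;0 0 0 0;0 0 0 0;0 0 0 0"

```text
time_s: 1.82
tcp_pos: [0.5017, -0.2915, 0.0951]
ee_rot: [[-0.941, -0.339, 0.004], [-0.339, 0.941, -0.002], [-0.003, -0.003, -1.0]]
wrist_force: [0.5, 0.3, 0.2]
gripper_width: 0.533
gripper_force: 0.0
```

Call:
step_arm:
  targets: "0 0.1 1.3 0;0 0 1.2 0;0 0 1.2 0;0 0 0 0;0 0 0 0;0 0 0 0"

```text
time_s: 2.32
tcp_pos: [0.5008, -0.2902, 0.0572]
ee_rot: [[-0.941, -0.34, 0.003], [-0.34, 0.941, -0.001], [-0.002, -0.002, -1.0]]
wrist_force: [-0.5, 0.0, 0.5]
gripper_width: 0.528
gripper_force: 0.0
```

Call:
step_arm:
  targets: "0 0 0 0;0 0 0 0;0 0 0 0;0 0 0 0;0 0 0 0;0 0 0 0;0 0 0 0"
  claw: 1.8

```text
time_s: 2.9
tcp_pos: [0.499, -0.289, 0.0556]
ee_rot: [[-0.941, -0.339, -0.002], [-0.339, 0.941, 0.001], [0.001, 0.002, -1.0]]
wrist_force: [-1.7, 5.5, 4.3]
gripper_width: 0.226
gripper_force: 29.9
```

Call:
step_arm:
  targets: "0 -0.4 0 0;0 -0.7 0 0;0 -0.7 0 0;0 -0.7 0 0;0 -0.8 0 0;0 -0.8 0 0;0 -0.8 0 0;0 -0.8 0 0;0 -0.7 0 0;0 -0.4 0 0;0 0 0 0;0 0 0 0"

```text
time_s: 3.9
tcp_pos: [0.5212, -0.3517, 0.0555]
ee_rot: [[-0.941, -0.339, -0.004], [-0.339, 0.941, 0.004], [0.003, 0.005, -1.0]]
wrist_force: [-3.5, 10.0, 6.8]
gripper_width: 0.228
gripper_force: 30.0
```

Call:
step_arm:
  targets: "0 -0.35 0 0;0 -0.2 0 0;0 0 0 0;0 0 0 0;0 0 0 0"

```text
time_s: 4.32
tcp_pos: [0.5229, -0.3564, 0.0555]
ee_rot: [[-0.941, -0.339, -0.005], [-0.339, 0.941, 0.004], [0.003, 0.005, -1.0]]
wrist_force: [-4.2, 11.3, 6.4]
gripper_width: 0.227
gripper_force: 30.0
```

Call:
step_arm:
  targets: "0 -0.1 0 0;0 0 0 0;0.48 0 0.02 0;0.475 0 0.07 0;0.465 0 0.12 0;0 0 0 0;0 0 0 0"

```text
time_s: 4.9
tcp_pos: [0.5092, -0.3617, 0.0525]
ee_rot: [[-0.941, -0.339, -0.006], [-0.339, 0.941, 0.005], [0.004, 0.007, -1.0]]
wrist_force: [-3.9, 10.4, 3.9]
gripper_width: 0.229
gripper_force: 30.1
```

Call:
step_arm:
  targets: "0.45 0 0.165 0;0.43 0 0.21 0;0.41 0 0.25 0;0.38 0 0.29 0;0.35 0 0.33 0;0.2 0 0.22 0;0 0 0 0;0 0 0 0;0 0 0 0"

```text
time_s: 5.65
tcp_pos: [0.4874, -0.3685, 0.0364]
ee_rot: [[-0.941, -0.338, -0.008], [-0.338, 0.941, 0.007], [0.005, 0.009, -1.0]]
wrist_force: [-2.7, 10.5, -1.1]
gripper_width: 0.229
gripper_force: 30.0
```

Call:
step_arm:
  targets: "0 0.2 0 0;0 0.15 0 0;0 0.1 0 0;0 0 0 0;0 0 0 0"

```text
time_s: 6.07
tcp_pos: [0.4869, -0.3654, 0.037]
ee_rot: [[-0.941, -0.339, -0.006], [-0.339, 0.941, 0.005], [0.004, 0.006, -1.0]]
wrist_force: [-1.5, 8.1, -0.7]
gripper_width: 0.224
gripper_force: 30.0
```

Call:
step_arm:
  targets: "0 0.2 0 0;0 0 0 0;0 0 0 0"

```text
time_s: 6.32
tcp_pos: [0.4877, -0.365, 0.0379]
ee_rot: [[-0.941, -0.339, -0.002], [-0.339, 0.941, 0.002], [0.002, 0.003, -1.0]]
wrist_force: [-0.4, 5.3, -2.5]
gripper_width: 0.228
gripper_force: 30.0
```

Call:
step_arm:
  targets: "0 0 0 0;0 0 0 0;0 0 0 0;0 0 0 0;0 0 0 0"
  claw: 4.6

```text
time_s: 6.73
tcp_pos: [0.4893, -0.3669, 0.0394]
ee_rot: [[-0.941, -0.339, 0.002], [-0.339, 0.941, -0.001], [-0.001, -0.002, -1.0]]
wrist_force: [-0.2, 0.5, -0.2]
gripper_width: 0.492
gripper_force: 0.0
```

Call:
step_arm:
  targets: "0 0 -2 0;0 0 -3 0;0 0 -4 0;0 0 -4 0;0 0 0 0;0 0 0 0"

```text
time_s: 7.23
tcp_pos: [0.4904, -0.3672, 0.1727]
ee_rot: [[-0.941, -0.339, 0.008], [-0.339, 0.941, -0.004], [-0.006, -0.006, -1.0]]
wrist_force: [0.4, 0.3, 0.2]
gripper_width: 0.533
gripper_force: 0.0
```

Run:
```python
from h import *
s=sense();print(s['time_s'],s['tcp_pos'],np.round(s['ee_rot'],4),s['joints'])
f=snap('wrist','w2');
M=np.array([.4914,-.2653,0]);D=np.array([-.3388,.9409,0]);X=np.array([.9409,.3388,0])
for n,x,y,z in(('knob.073/.9',-37.6,-93,56),('black',0,94.5,56),('stop',0,107,39),('c',30,-120,6)):print(n,px('w2',M+X*x/1e3+D*y/1e3+[0,0,z/1e3]))
```

```text
7.2333 [ 0.49043717 -0.36719513  0.17267757] [[-0.9407 -0.3393  0.0077]
 [-0.3393  0.9407 -0.0037]
 [-0.006  -0.0061 -1.    ]] [-2.16862750e+01  2.27752989e+01 -5.90318351e+00  3.79208944e-02
 -6.08313158e+01 -4.84988766e+01]
knob.073/.9 [322.8 189.6]
black [529.7 230. ]
stop [532.2 223. ]
c [297.5 236.8]
```

View pics/w2.png

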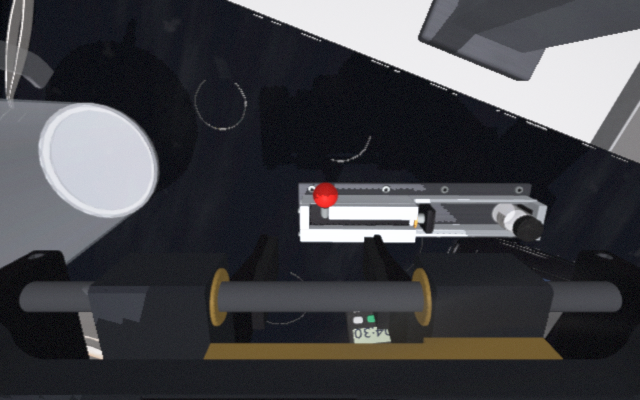

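The knob is latched aside at (325,195), the follower is back at (428,217), and the black cap is still at the stop. Next is the white vial.

Call:
step_arm:
  targets: "-0.98 3.66 0 0;-0.98 3.66 0 0;-0.98 3.66 0 0;-0.98 3.66 0 0;-0.98 3.66 0 0;-0.98 3.66 0 0;-0.98 3.66 0 0;-0.98 3.66 0 0;-0.98 3.66 0 0;-0.98 3.66 0 0;-0.98 3.66 0 0;-0.98 3.66 0 0"
  claw: 5

```text
time_s: 8.28
tcp_pos: [0.4489, 0.0883, 0.1676]
ee_rot: [[-0.941, -0.339, -0.002], [-0.339, 0.941, -0.001], [0.002, -0.0, -1.0]]
wrist_force: [1.1, 0.9, -1.0]
gripper_width: 0.578
gripper_force: 0.0
```

Call:
step_arm:
  targets: "-0.98 3.66 0 0;-0.98 3.66 0 0;-0.98 3.66 0 0;0 0 0 -7;0 0 0 -7;0 0 0 -7;0 0 0 -7;0 0 0 -7;0 0 0 -7;0 0 0 -7;0 0 0 -7;0 0 0 -7"

```text
time_s: 9.28
tcp_pos: [0.44, 0.1996, 0.1672]
ee_rot: [[-0.119, -0.993, -0.002], [-0.993, 0.119, -0.002], [0.002, 0.002, -1.0]]
wrist_force: [-1.1, -0.1, -0.6]
gripper_width: 0.576
gripper_force: 0.0
```

Call:
step_arm:
  targets: "0 0 0 -7;0 0 0 -7;0 0 0 -7;0 0 0 -6;0 0 0 0;0 0 0 0;0 0 0 0"

```text
time_s: 9.87
tcp_pos: [0.4403, 0.1999, 0.168]
ee_rot: [[0.337, -0.941, -0.001], [-0.941, -0.337, -0.001], [0.001, 0.002, -1.0]]
wrist_force: [-0.9, -0.0, 0.4]
gripper_width: 0.574
gripper_force: 0.0
```

Run:
```python
from h import *
s=sense();print(s['time_s'],s['tcp_pos'],np.round(s['ee_rot'],4),np.round(s['joints'],1))
f=snap('wrist','w3');print(px('w3',[.4427,.1996,.05]),px('w3',[.4576,.0345,.05]))
```

```text
9.8667 [0.44030679 0.19993593 0.16803394] [[ 3.370e-01 -9.415e-01 -1.200e-03]
 [-9.415e-01 -3.370e-01 -1.100e-03]
 [ 6.000e-04  1.500e-03 -1.000e+00]] [ 43.7  11.2 -23.5  -0.  -55.4 -24. ]
[317.5 190.1] [373.6 -19.6]
```

View pics/w3.png

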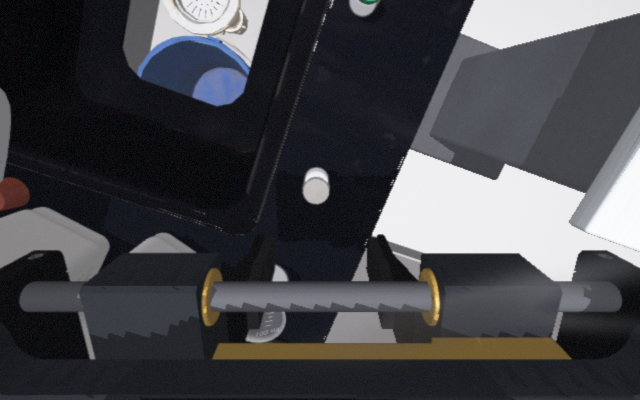

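The white cap at (316,191) is within 1.5 px of the prediction. I'll descend on it.

Call:
step_arm:
  targets: "0.1 -0.2 3 0;0 0 3 0;0 0 3 0;0 0 2 0;0 0 1 0;0 0 1 0;0 0 0 0;0 0 0 0;0 0 0 0"

```text
time_s: 10.67
tcp_pos: [0.4433, 0.2003, 0.0393]
ee_rot: [[0.339, -0.941, 0.001], [-0.941, -0.339, 0.001], [-0.0, -0.001, -1.0]]
wrist_force: [-0.1, 0.6, -0.8]
gripper_width: 0.576
gripper_force: 0.0
```

Call:
step_arm:
  targets: "0 0 0.7 0;0 0 0.6 0;0 0 0 0;0 0 0 0"

```text
time_s: 11.0
tcp_pos: [0.4426, 0.1997, 0.0255]
ee_rot: [[0.339, -0.941, -0.001], [-0.941, -0.339, -0.001], [0.0, 0.001, -1.0]]
wrist_force: [-0.3, 0.1, 0.4]
gripper_width: 0.576
gripper_force: 0.0
```

Call:
step_arm:
  targets: "0 0 0 0;0 0 0 0;0 0 0 0;0 0 0 0;0 0 0 0;0 0 0 0;0 0 0 0;0 0 0 0"
  claw: 2.1

```text
time_s: 11.67
tcp_pos: [0.4429, 0.2, 0.0259]
ee_rot: [[0.339, -0.941, 0.0], [-0.941, -0.339, 0.0], [-0.0, -0.0, -1.0]]
wrist_force: [0.3, -0.0, 0.4]
gripper_width: 0.279
gripper_force: 29.9
```

Call:
step_arm:
  targets: "0 0 -1.5 0;0 0 -3 0;0 0 -3.5 0;0 0 -3 0;0 0 -1 0;0 0 0 0;0 0 0 0"

```text
time_s: 12.25
tcp_pos: [0.4425, 0.1999, 0.1458]
ee_rot: [[0.339, -0.941, 0.0], [-0.941, -0.339, 0.001], [-0.001, -0.0, -1.0]]
wrist_force: [-0.5, -0.4, -1.3]
gripper_width: 0.283
gripper_force: 29.9
```

Call:
step_arm:
  targets: "2.2 0.63 0 0;3.3 0.96 0 0;3.5 1.02 0 0;3.5 1.02 0 0;3.5 1.02 0 0;3.5 1.02 0 0;3.5 1.02 0 0;3.5 1.02 0 0;3.5 1.02 0 0;3.5 1.02 0 0;3.0 0.85 0 0;2.17 0.60 0 0"

```text
time_s: 13.25
tcp_pos: [0.4671, -0.204, 0.1434]
ee_rot: [[0.337, -0.941, -0.005], [-0.941, -0.337, 0.001], [-0.002, 0.004, -1.0]]
wrist_force: [-0.8, 0.8, -0.2]
gripper_width: 0.28
gripper_force: 29.9
```

Call:
step_arm:
  targets: "0 0 0 0;0 0 0 0;0 0 0 0;0 0 0 0"

```text
time_s: 13.58
tcp_pos: [0.4681, -0.201, 0.1449]
ee_rot: [[0.34, -0.94, -0.002], [-0.94, -0.34, 0.0], [-0.001, 0.002, -1.0]]
wrist_force: [-0.9, 0.8, -0.4]
gripper_width: 0.277
gripper_force: 29.9
```

Run:
```python
from h import *
s=sense();print(s['time_s'],s['tcp_pos'],np.round(s['ee_rot'],4),np.round(s['joints'],1))
f=snap('wrist','w4')
M=np.array([.4914,-.2653,0]);D=np.array([-.3388,.9409,0]);X=np.array([.9409,.3388,0])
for n,x,y,z in(('stop',0,107,39),('black',0,94.5,56),('end1',30,120,6),('end2',-30,120,6),('lip1',14,60,27),('lip2',-14,60,27)):print(n,px('w4',M+X*x/1e3+D*y/1e3+[0,0,z/1e3]))
```

```text
13.5833 [ 0.46808576 -0.20095027  0.14487829] [[ 3.402e-01 -9.404e-01 -2.000e-03]
 [-9.404e-01 -3.402e-01  5.000e-04]
 [-1.100e-03  1.700e-03 -1.000e+00]] [ -5.   15.2 -21.9  -0.  -53.   24.9]
stop [319.7 237.1]
black [319.7 231.6]
end1 [289.2 235.4]
end2 [350.  235.5]
lip1 [303.7 181.9]
lip2 [335.8 181.9]
```

View pics/w4.png

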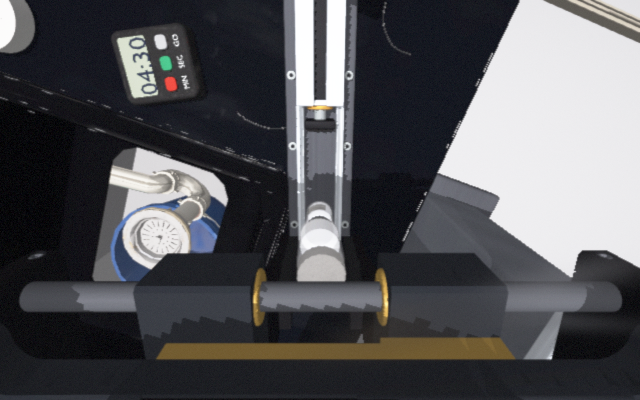

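The held white vial at u≈321 lines up with the track centre at u≈320, and the follower is well back at v≈122. I'll lower it.

Call:
step_arm:
  targets: "0.15 0 1.5 0;0 0 2 0;0 0 2 0;0 0 2 0;0 0 1 0;0 0 0.6 0;0 0 0.6 0;0 0 0 0;0 0 0 0;0 0 0 0"

```text
time_s: 14.47
tcp_pos: [0.4699, -0.2033, 0.0497]
ee_rot: [[0.34, -0.941, 0.002], [-0.941, -0.34, -0.0], [0.001, -0.002, -1.0]]
wrist_force: [0.2, 0.7, 0.7]
gripper_width: 0.277
gripper_force: 29.9
```

Call:
step_arm:
  targets: "-0.1 0 0.5 0;0 0 0.5 0;0 0 0.4 0;0 0 0 0;0 0 0 0;0 0 0 0"

```text
time_s: 14.97
tcp_pos: [0.469, -0.2023, 0.0348]
ee_rot: [[0.339, -0.941, -0.0], [-0.941, -0.339, -0.0], [0.0, 0.0, -1.0]]
wrist_force: [0.2, 0.8, -0.8]
gripper_width: 0.279
gripper_force: 29.9
```

Call:
step_arm:
  targets: "0 0 0.15 0;0 0 0.1 0;0 0 0.05 0;0 0 0 0;0 0 0 0;0 0 0 0"

```text
time_s: 15.47
tcp_pos: [0.4689, -0.2023, 0.0319]
ee_rot: [[0.339, -0.941, 0.0], [-0.941, -0.339, -0.0], [0.0, -0.0, -1.0]]
wrist_force: [-0.0, 0.8, 0.4]
gripper_width: 0.277
gripper_force: 29.9
```

Call:
step_arm:
  targets: "0 0 0.05 0;0 0 0 0;0 0 0 0;0 0 0 0"

```text
time_s: 15.8
tcp_pos: [0.469, -0.2023, 0.0318]
ee_rot: [[0.339, -0.941, 0.0], [-0.941, -0.339, -0.0], [0.0, -0.0, -1.0]]
wrist_force: [-1.9, 0.1, 6.1]
gripper_width: 0.28
gripper_force: 29.9
```

Call:
step_arm:
  targets: "0 0 0 0;0 0 0 0;0 0 0 0;0 0 0 0;0 0 0 0"
  claw: 4.4

```text
time_s: 16.22
tcp_pos: [0.4687, -0.2022, 0.0311]
ee_rot: [[0.339, -0.941, -0.0], [-0.941, -0.339, 0.0], [-0.0, 0.0, -1.0]]
wrist_force: [-0.4, 0.1, 0.1]
gripper_width: 0.49
gripper_force: 0.0
```

Call:
step_arm:
  targets: "0 0 -1.5 0;0 0 -3 0;0 0 -4 0;0 0 -3 0;-3.24 -0.99 0 0;-3.24 -0.99 0 0;-3.24 -0.99 0 0;-3.24 -0.99 0 0;-3.24 -0.99 0 0;-3.24 -0.99 0 0;-3.24 -0.99 0 0;0 0 0 0"

```text
time_s: 17.22
tcp_pos: [0.4574, 0.0388, 0.1466]
ee_rot: [[0.345, -0.939, 0.002], [-0.939, -0.345, 0.001], [-0.0, -0.002, -1.0]]
wrist_force: [0.4, 0.4, 0.2]
gripper_width: 0.504
gripper_force: 0.0
```

Call:
step_arm:
  targets: "0 0 2 0;0 0 3 0;0 0 2.5 0;0 0 0 0;0 0 0 0;0 0 0 0"

```text
time_s: 17.72
tcp_pos: [0.4581, 0.0347, 0.0723]
ee_rot: [[0.34, -0.941, 0.002], [-0.941, -0.34, 0.0], [0.0, -0.002, -1.0]]
wrist_force: [-0.7, -0.7, 1.2]
gripper_width: 0.507
gripper_force: 0.0
```

Run:
```python
from h import *
s=sense();print(s['time_s'],s['tcp_pos'],np.round(s['ee_rot'],4))
f=snap('wrist','w5');print(px('w5',[.4576,.0345,.05]))
```

```text
17.7167 [0.45812167 0.03465145 0.07233889] [[ 3.396e-01 -9.406e-01  1.800e-03]
 [-9.406e-01 -3.396e-01  2.000e-04]
 [ 4.000e-04 -1.700e-03 -1.000e+00]]
[321.  235.4]
```

View pics/w5.png

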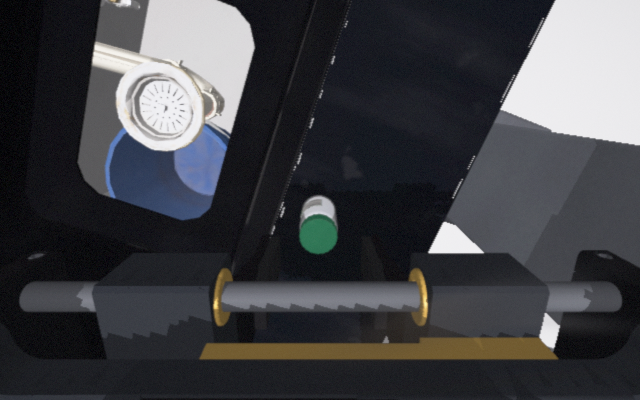

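The green cap at (318.5,235) is about 1 mm from the prediction. I'll grip it.

Call:
step_arm:
  targets: "0 -0.1 2 0;0 0 1.6 0;0 0 0.7 0;0 0 0.3 0;0 0 0 0;0 0 0 0;0 0 0 0"

```text
time_s: 18.35
tcp_pos: [0.4588, 0.0352, 0.0263]
ee_rot: [[0.339, -0.941, 0.002], [-0.941, -0.339, 0.001], [-0.0, -0.002, -1.0]]
wrist_force: [-0.5, -0.5, -0.5]
gripper_width: 0.509
gripper_force: 0.0
```

Call:
step_arm:
  targets: "0 0 0 0;0 0 0 0;0 0 0 0;0 0 0 0;0 0 0 0;0 0 0 0;0 0 0 0"
  claw: 2.1

```text
time_s: 18.93
tcp_pos: [0.4582, 0.035, 0.0254]
ee_rot: [[0.339, -0.941, 0.0], [-0.941, -0.339, 0.0], [0.0, -0.0, -1.0]]
wrist_force: [0.6, 0.3, 1.0]
gripper_width: 0.276
gripper_force: 29.9
```

Call:
step_arm:
  targets: "0 0 -1.5 0;0 0 -3 0;0 0 -3.5 0;0 0 -3 0;0 0 -1 0;0 0 0 0"

```text
time_s: 19.43
tcp_pos: [0.4598, 0.0356, 0.1483]
ee_rot: [[0.34, -0.941, 0.007], [-0.941, -0.34, 0.003], [-0.0, -0.007, -1.0]]
wrist_force: [1.2, 0.7, -0.2]
gripper_width: 0.279
gripper_force: 29.9
```

Call:
step_arm:
  targets: "2.2 0.61 0 0;3.3 0.91 0 0;3.6 1 0 0;3.6 1 0 0;3.6 1 0 0;3.6 1 0 0;3.2 0.88 0 0;2.38 0.66 0 0;0 0 0 0;0 0 0 0;0 0 0 0;0 0 0 0"

```text
time_s: 20.43
tcp_pos: [0.4775, -0.2278, 0.1445]
ee_rot: [[0.34, -0.94, -0.002], [-0.94, -0.34, 0.001], [-0.001, 0.001, -1.0]]
wrist_force: [-0.4, 0.6, -0.1]
gripper_width: 0.281
gripper_force: 29.9
```

Run:
```python
from h import *
s=sense();print(s['time_s'],s['tcp_pos'],np.round(s['ee_rot'],4))
f=snap('wrist','w6')
```

```text
20.4333 [ 0.47752221 -0.22775867  0.14448434] [[ 3.402e-01 -9.404e-01 -1.700e-03]
 [-9.404e-01 -3.402e-01  6.000e-04]
 [-1.100e-03  1.400e-03 -1.000e+00]]
```

View pics/w6.png

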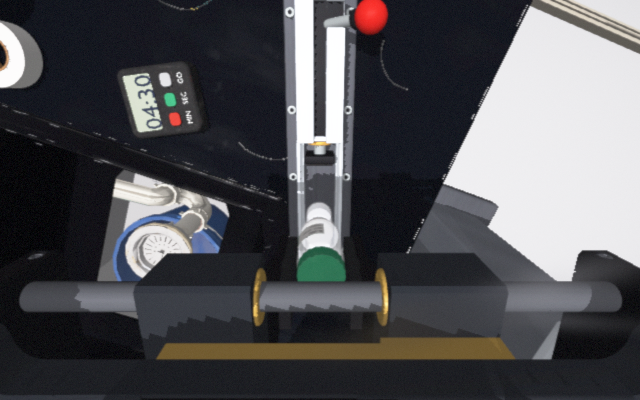

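The green vial is held upright over the track axis at u≈321, with the follower still latched and the knob aside at (370,15). I'll lower it.

Call:
step_arm:
  targets: "0.1 0 1.5 0;0 0 2 0;0 0 2 0;0 0 2 0;0 0 1 0;0 0 0.6 0;0 0 0.6 0;0 0 0 0;0 0 0 0;0 0 0 0"

```text
time_s: 21.32
tcp_pos: [0.4792, -0.2297, 0.0492]
ee_rot: [[0.34, -0.941, 0.002], [-0.941, -0.34, -0.0], [0.001, -0.002, -1.0]]
wrist_force: [-0.4, 0.8, -0.3]
gripper_width: 0.28
gripper_force: 29.9
```

Call:
step_arm:
  targets: "0 0 0.5 0;0 0 0.5 0;0 0 0.4 0;0 0 0 0;0 0 0 0;0 0 0 0"

```text
time_s: 21.82
tcp_pos: [0.4785, -0.2297, 0.0343]
ee_rot: [[0.339, -0.941, -0.0], [-0.941, -0.339, -0.0], [0.0, 0.0, -1.0]]
wrist_force: [0.3, 0.2, -0.5]
gripper_width: 0.281
gripper_force: 29.9
```

Call:
step_arm:
  targets: "0 0 0.15 0;0 0 0.1 0;0 0 0.05 0;0 0 0 0;0 0 0 0;0 0 0 0"

```text
time_s: 22.32
tcp_pos: [0.4785, -0.2297, 0.0314]
ee_rot: [[0.339, -0.941, 0.0], [-0.941, -0.339, -0.0], [0.0, -0.0, -1.0]]
wrist_force: [-0.2, -0.1, 1.5]
gripper_width: 0.277
gripper_force: 29.9
```

Call:
step_arm:
  targets: "0 0 0.05 0;0 0 0 0;0 0 0 0"

```text
time_s: 22.57
tcp_pos: [0.4786, -0.2297, 0.0314]
ee_rot: [[0.34, -0.941, 0.0], [-0.941, -0.34, -0.0], [0.0, -0.0, -1.0]]
wrist_force: [-0.8, 1.4, 5.2]
gripper_width: 0.281
gripper_force: 29.9
```

Call:
step_arm:
  targets: "0 0 0 0;0 0 0 0;0 0 0 0;0 0 0 0;0 0 0 0"
  claw: 4.4

```text
time_s: 22.98
tcp_pos: [0.4783, -0.2296, 0.0305]
ee_rot: [[0.339, -0.941, -0.0], [-0.941, -0.339, 0.0], [-0.0, 0.0, -1.0]]
wrist_force: [0.3, 0.1, 0.3]
gripper_width: 0.49
gripper_force: 0.0
```

Call:
step_arm:
  targets: "0 0 -1.5 0;0 0 -3 0;0 0 -4 0;0 0 -4 0;0 0 -0.5 0;3.29 0.94 0 0;3.29 0.94 0 0;3.29 0.94 0 0;3.29 0.93 0 0;0 0 0 7;0 0 0 7;0 0 0 7"

```text
time_s: 23.98
tcp_pos: [0.4873, -0.3669, 0.1598]
ee_rot: [[-0.028, -1.0, -0.001], [-1.0, 0.028, 0.001], [-0.001, 0.001, -1.0]]
wrist_force: [0.1, -0.6, -0.2]
gripper_width: 0.508
gripper_force: 0.0
```

Call:
step_arm:
  targets: "0 0 0 7;0 0 0 7;0 0 0 7;0 0 0 7;0 0 0 7;0 0 0 7;0 0 0 7;0 0 0 7;0 0 0 7;0 0 0 6;0 0 0 0;0 0 0 0"

```text
time_s: 24.98
tcp_pos: [0.4877, -0.3661, 0.1604]
ee_rot: [[-0.94, -0.342, -0.0], [-0.342, 0.94, 0.0], [0.0, 0.0, -1.0]]
wrist_force: [1.1, 0.6, -1.3]
gripper_width: 0.504
gripper_force: 0.0
```

Run:
```python
from h import *
s=sense();print(s['time_s'],s['tcp_pos'],np.round(s['ee_rot'],4))
M=np.array([.4914,-.2653,0]);D=np.array([-.3388,.9409,0]);X=np.array([.9409,.3388,0])
for n in('wrist','top'):
    f=snap(n,n+'7').astype(int);b,g,r_=f[...,0],f[...,1],f[...,2]
    for nm,m in(('red',(r_>120)&(g<60)&(b<60)),('green',(g>70)&(r_<.6*g)&(b<.85*g))):
        k,l,st,c=cv2.connectedComponentsWithStats(m.astype(np.uint8))
        print(n,nm,[(c[i].round(1).tolist(),int(st[i,4])) for i in range(1,k) if st[i,4]>12][:6])
    for nm,h in(('h.9',.9),('h.75',.75)):
        print(nm,px(n+'7',M+X*-.048*np.sin(h)+D*-.093+[0,0,.026+.048*np.cos(h)]))
    print('green exp',px(n+'7',M+D*.038+[0,0,.056]))
```

```text
24.9833 [ 0.48768758 -0.36609105  0.16044445] [[-9.398e-01 -3.418e-01 -3.000e-04]
 [-3.418e-01  9.398e-01  2.000e-04]
 [ 2.000e-04  3.000e-04 -1.000e+00]]
wrist red [([321.9, 202.0], 483)]
wrist green [([467.7, 236.8], 581), ([369.6, 328.1], 61)]
h.9 [319.7 196.9]
h.75 [319.7 204.4]
green exp [469.1 238.4]
top red []
top green []
h.9 [418.6 222.5]
h.75 [418.4 220.9]
green exp [375.2 225.1]
```

Call:
step_arm:
  targets: "-0.25 0 2 0;0 0 2.5 0;0 0 2.5 0;0 0 2 0;0 0 1.5 0;0 0 1 0;0 0 0.3 0;0 0 0 0;0 0 0 0;0 0 0 0"

```text
time_s: 25.92
tcp_pos: [0.491, -0.3657, 0.0441]
ee_rot: [[-0.941, -0.34, 0.002], [-0.34, 0.941, -0.001], [-0.002, -0.002, -1.0]]
wrist_force: [0.0, -1.0, 0.1]
gripper_width: 0.505
gripper_force: 0.0
```

Call:
step_arm:
  targets: "0 0 0 0;0 0 0 0;0 0 0 0;0 0 0 0;0 0 0 0;0 0 0 0;0 0 0 0"
  claw: 1.8

```text
time_s: 26.5
tcp_pos: [0.4893, -0.3645, 0.0425]
ee_rot: [[-0.941, -0.339, -0.002], [-0.339, 0.941, 0.002], [0.001, 0.002, -1.0]]
wrist_force: [-0.9, 4.2, 1.6]
gripper_width: 0.23
gripper_force: 30.0
```

Call:
step_arm:
  targets: "0 -0.2 0 0;0 -0.2 0 0;0 -0.15 0 0;0 0 0 0;0 0 0 0;0 0 0 0"

```text
time_s: 27.0
tcp_pos: [0.4889, -0.3674, 0.0411]
ee_rot: [[-0.941, -0.338, -0.007], [-0.338, 0.941, 0.006], [0.005, 0.008, -1.0]]
wrist_force: [-3.8, 9.7, 0.8]
gripper_width: 0.232
gripper_force: 30.0
```

Call:
step_arm:
  targets: "0 -0.15 0 0;0 0 0 0;-0.35 0 -0.33 0;-0.38 0 -0.29 0;-0.41 0 -0.25 0;-0.43 0 -0.21 0;-0.45 0 -0.165 0;0 0 0 0;0 0 0 0"

```text
time_s: 27.75
tcp_pos: [0.5065, -0.3617, 0.0531]
ee_rot: [[-0.941, -0.338, -0.012], [-0.338, 0.941, 0.007], [0.009, 0.011, -1.0]]
wrist_force: [-6.9, 9.3, 1.4]
gripper_width: 0.24
gripper_force: 30.0
```

Call:
step_arm:
  targets: "0 -0.08 0 0;-0.465 0 -0.12 0;-0.475 0 -0.07 0;-0.48 0 -0.02 0;0 0 0 0;0 0 0 0;0 0 0 0"

```text
time_s: 28.33
tcp_pos: [0.521, -0.358, 0.0559]
ee_rot: [[-0.941, -0.338, -0.01], [-0.338, 0.941, 0.006], [0.007, 0.009, -1.0]]
wrist_force: [-6.2, 9.1, 4.1]
gripper_width: 0.233
gripper_force: 30.0
```

Call:
step_arm:
  targets: "-0.15 0 0 0;0 0 0 0;0 0 0 0"

```text
time_s: 28.58
tcp_pos: [0.5223, -0.3575, 0.0559]
ee_rot: [[-0.941, -0.338, -0.01], [-0.338, 0.941, 0.006], [0.007, 0.009, -1.0]]
wrist_force: [-6.5, 9.3, 4.2]
gripper_width: 0.234
gripper_force: 30.0
```

Call:
step_arm:
  targets: "-0.15 0 0 0;0 0 0 0;0 0 0 0"

```text
time_s: 28.83
tcp_pos: [0.5237, -0.357, 0.056]
ee_rot: [[-0.941, -0.338, -0.01], [-0.338, 0.941, 0.006], [0.007, 0.009, -1.0]]
wrist_force: [-6.8, 8.9, 4.7]
gripper_width: 0.235
gripper_force: 30.0
```

Call:
step_arm:
  targets: "0 0.2 0 0;0 0.3 0 0;0 0.3 0 0;0 0 0 0;0 0 0 0"

```text
time_s: 29.25
tcp_pos: [0.5212, -0.3494, 0.056]
ee_rot: [[-0.941, -0.338, -0.01], [-0.338, 0.941, 0.006], [0.007, 0.009, -1.0]]
wrist_force: [-5.4, 9.4, 4.2]
gripper_width: 0.234
gripper_force: 30.0
```

Call:
step_arm:
  targets: "0 0.15 0 0;0 0.15 0 0;0 0.15 0 0;0 0.15 0 0;0 0.12 0 0;0 0.12 0 0;0 0.12 0 0;0 0.12 0 0;0 0.1 0 0;0 0 0 0;0 0 0 0"

```text
time_s: 30.17
tcp_pos: [0.5179, -0.3391, 0.0561]
ee_rot: [[-0.941, -0.338, -0.008], [-0.338, 0.941, 0.004], [0.006, 0.007, -1.0]]
wrist_force: [-5.1, 7.7, 2.5]
gripper_width: 0.232
gripper_force: 30.0
```

Call:
step_arm:
  targets: "0 0.1 0 0;0 0.1 0 0;0 0.08 0 0;0 0 0 0;0 0 0 0"

```text
time_s: 30.58
tcp_pos: [0.517, -0.3366, 0.0561]
ee_rot: [[-0.941, -0.338, -0.008], [-0.338, 0.941, 0.004], [0.006, 0.007, -1.0]]
wrist_force: [-4.1, 6.7, 3.2]
gripper_width: 0.23
gripper_force: 30.0
```

Call:
step_arm:
  targets: "0 0.06 0 0;0 0.06 0 0;0 0 0 0;0 0 0 0"

```text
time_s: 30.92
tcp_pos: [0.5167, -0.3358, 0.0562]
ee_rot: [[-0.941, -0.338, -0.007], [-0.338, 0.941, 0.004], [0.005, 0.006, -1.0]]
wrist_force: [-4.7, 6.6, 3.0]
gripper_width: 0.232
gripper_force: 30.0
```

Call:
step_arm:
  targets: "0 0.06 0 0;0 0.06 0 0;0 0 0 0;0 0 0 0"

```text
time_s: 31.25
tcp_pos: [0.5169, -0.3354, 0.0562]
ee_rot: [[-0.941, -0.338, -0.006], [-0.338, 0.941, 0.003], [0.005, 0.004, -1.0]]
wrist_force: [-4.1, 3.5, 1.2]
gripper_width: 0.228
gripper_force: 30.0
```

Call:
step_arm:
  targets: "0 0.06 0 0;0 0.06 0 0;0 0.06 0 0;0 0 0 0;0 0 0 0"

```text
time_s: 31.67
tcp_pos: [0.5182, -0.3346, 0.0566]
ee_rot: [[-0.941, -0.339, -0.002], [-0.339, 0.941, 0.001], [0.001, 0.001, -1.0]]
wrist_force: [-3.1, 1.3, -4.3]
gripper_width: 0.234
gripper_force: 30.0
```

Run:
```python
from h import *
M=np.array([.4914,-.2653,0]);D=np.array([-.3388,.9409,0]);X=np.array([.9409,.3388,0])
f=snap('wrist','w8').astype(int);b,g,r_=f[...,0],f[...,1],f[...,2]
for nm,m in(('red',(r_>120)&(g<60)&(b<60)),('green',(g>70)&(r_<.6*g)&(b<.85*g))):
    k,l,st,c=cv2.connectedComponentsWithStats(m.astype(np.uint8))
    print(nm,[(c[i].round(1).tolist(),st[i].tolist()) for i in range(1,k) if st[i,4]>12][:6])
print('green exp',px('w8',M+D*.0445+[0,0,.056]),'knob exp',px('w8',M+D*-.075+[0,0,.074]))
```

```text
red [([320.4, 261.0], [299, 240, 43, 41, 1501])]
green [([534.9, 246.9], [510, 226, 51, 43, 1654])]
green exp [538.5 250.1] knob exp [317.1 266.7]
```

Call:
step_arm:
  targets: "0 0 0 0;0 0 0 0;0 0 0 0;0 0 0 0;0 0 0 0;0 0 0 0"
  claw: 4.6

```text
time_s: 32.22
tcp_pos: [0.5196, -0.335, 0.058]
ee_rot: [[-0.941, -0.339, 0.002], [-0.339, 0.941, -0.001], [-0.001, -0.001, -1.0]]
wrist_force: [0.3, -0.3, 0.4]
gripper_width: 0.513
gripper_force: 0.0
```

Call:
step_arm:
  targets: "0 0 -1.5 0;0 0 -3 0;0 0 -4 0;0 0 -3 0;0 0 0 0;0 0 0 0;0 0 0 0;0 0 0 0"

```text
time_s: 32.88
tcp_pos: [0.518, -0.3343, 0.1708]
ee_rot: [[-0.941, -0.339, -0.003], [-0.339, 0.941, 0.001], [0.002, 0.002, -1.0]]
wrist_force: [0.5, -0.5, -0.6]
gripper_width: 0.529
gripper_force: 0.0
```

Run:
```python
from h import *
s=sense();print(s['time_s'],s['tcp_pos'],s['wrist_force'])
M=np.array([.4914,-.2653,0]);D=np.array([-.3388,.9409,0]);X=np.array([.9409,.3388,0])
f=snap('wrist','w9').astype(int);b,g,r_=f[...,0],f[...,1],f[...,2]
for nm,m in(('red',(r_>120)&(g<60)&(b<60)),('green',(g>70)&(r_<.6*g)&(b<.85*g)),('white',(f.min(2)>150))):
    k,l,st,c=cv2.connectedComponentsWithStats(m.astype(np.uint8))
    print(nm,[(c[i].round(1).tolist(),st[i].tolist()) for i in range(1,k) if st[i,4]>60 and 300<c[i][0]<620][:8])
for n,y,z in(('green',44.5,56),('white',69.5,56),('black',94.5,56),('knob',-75,74)):print(n,px('w9',M+D*y/1e3+[0,0,z/1e3]))
```

```text
32.8833 [ 0.51801165 -0.33431445  0.17077584] [ 0.46736791 -0.4769037  -0.64794457]
red [([319.8, 195.4], [308, 183, 25, 26, 494])]
green [([454.3, 190.9], [441, 178, 28, 27, 568])]
white [([532.5, 49.9], [314, 0, 326, 114, 10901]), ([455.0, 164.0], [393, 163, 127, 3, 375]), ([351.9, 175.5], [305, 169, 92, 22, 1250]), ([439.7, 177.3], [432, 168, 18, 23, 230]), ([481.5, 184.7], [451, 168, 57, 37, 1072]), ([524.8, 175.0], [520, 168, 10, 18, 114]), ([406.4, 185.4], [397, 181, 19, 8, 82]), ([378.5, 199.8], [329, 192, 117, 16, 1322])]
green [454.8 191.8]
white [483.5 191.8]
black [512.1 191.8]
knob [317.5 197.9]
```

Run:
```python
from h import *
f=cv2.imread('pics/w9.png')
for v in(187,191,195): print(v,[tuple(int(q) for q in f[v,u]) for u in range(434,534,3)])
```

```text
187 [(175, 167, 166), (212, 204, 202), (125, 131, 111), (61, 81, 36), (84, 115, 50), (85, 118, 48), (87, 118, 51), (84, 115, 49), (84, 116, 47), (88, 119, 51), (86, 118, 49), (89, 119, 53), (124, 124, 126), (146, 147, 150), (189, 189, 193), (189, 191, 195), (189, 190, 193), (186, 187, 190), (185, 187, 190), (186, 187, 191), (187, 188, 193), (143, 144, 146), (26, 30, 26), (36, 34, 36), (43, 43, 43), (48, 49, 52), (45, 45, 47), (40, 38, 41), (40, 38, 38), (39, 38, 38), (43, 41, 41), (58, 54, 52), (21, 16, 15), (22, 19, 18)]
191 [(123, 124, 120), (145, 142, 142), (68, 84, 54), (75, 98, 47), (85, 116, 47), (87, 121, 50), (84, 116, 48), (83, 116, 44), (86, 119, 49), (87, 118, 50), (86, 117, 49), (85, 116, 49), (121, 121, 121), (184, 184, 188), (188, 190, 195), (187, 188, 192), (189, 190, 194), (186, 187, 191), (184, 186, 189), (187, 188, 190), (185, 186, 189), (161, 162, 165), (38, 36, 38), (45, 45, 48), (42, 42, 44), (44, 42, 44), (45, 43, 46), (40, 43, 41), (42, 40, 41), (42, 40, 40), (38, 39, 39), (25, 17, 20), (20, 15, 11), (23, 16, 15)]
195 [(145, 140, 135), (140, 140, 137), (125, 129, 117), (78, 101, 53), (89, 119, 53), (87, 117, 49), (86, 117, 49), (86, 117, 50), (88, 120, 53), (88, 119, 51), (84, 116, 48), (86, 115, 53), (124, 124, 125), (185, 186, 190), (190, 191, 195), (190, 191, 196), (188, 190, 193), (187, 188, 194), (184, 186, 189), (186, 188, 191), (184, 186, 189), (94, 94, 96), (42, 41, 42), (38, 37, 38), (43, 42, 45), (42, 41, 44), (37, 35, 37), (37, 35, 36), (40, 35, 38), (39, 36, 37), (35, 33, 33), (17, 16, 13), (22, 16, 19), (23, 19, 15)]
```

The caps sit side by side in the row (green 440–468, white 470–498, black 499–527 px). The knob is upright and free, so I'm handing the job in.

```bash
python3 -c "
from station import r;print(r.finish_job())"
```

```text
the job is handed in; nothing more can be done
None
```

The job is handed in at about 33 s: the black, white and green vials stand together in the track, held by the follower, with the knob upright and released. The last wrist picture, checked by image code, confirms the row. The other bench items were not re-checked at the end, and no verdict came back.

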